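# Sweep loose specimens into the catch tray

### The job

Clear the bench: with the fingers, sweep the three round black resin-mounted specimens across the bench top and in through the open front of the three-sided sheet-metal catch tray, each wholly past the sloping lip and flat on the tray floor. Push them only: do not lift or carry them or tip them over, and leave the bare steel block and the vee anvil standing among them where they are. When all three are in, take the fingers away.

Things in the scene. Friction and masses are not known exactly. Their poses are not given: they have to be found in the camera images.
- catch_tray: bare aluminium tray fixed to the bench. Origin: bench top, mid-tray; x points from the open front to the back wall, y along that wall. Inside: x -75 mm (open front) to +75 (back wall), y -85 to +85. Walls 3 mm thick, 5 at the rolled rim, 25 high. Flat floor 2 mm thick; the front lip slopes up to it from x = -75 to -50. Two screwed ears stick out 25 mm behind. Yaw up to 0.32 rad either way.
- specimen_a: black resin specimen, an upright round disc 30 mm in diameter and 18 mm high, about 30 g, loose on the bench. Origin: centre of its underside; z up.
- specimen_b: black resin specimen, an upright round disc 30 mm in diameter and 19 mm high, about 30 g, loose on the bench. Origin: centre of its underside; z up.
- specimen_big: larger black resin specimen, an upright round disc 40 mm in diameter and 20 mm high, about 45 g, loose on the bench. Origin: centre of its underside; z up.
- steel_block: bare steel hardness reference block, a flat round disc 50 mm in diameter and 16 mm high, loose, standing nearer the robot than the specimens, about half-way between two of them. Must stay. Origin: centre of its underside; z up.
- vee_anvil: bare steel anvil with a vee notch on a round foot, 36 mm across and 30 mm high, loose, standing nearer the robot than the specimens, about half-way between two of them. Must stay. Origin: centre of its underside; z up.

How it is judged:
By the outcome, as a careful person would: the job done as asked, in the order asked, and still so for the second after the job is handed in, with the robot touching nothing.
It also fails if it takes over 61 s, if anything falls off the work surface, if the arm or the gripper's body presses on something with over 40 N, if the wrist force passes 120 N, or if a joint passes its speed limit or range.

### The arm

A 6-joint arm with a two-finger parallel gripper is mounted at the origin on a cart in front of the work surface, level with it; the furniture and walls round the work are solid. World frame = base frame: x ahead of the robot, y to its left, z up, the work surface at z = 0. Lengths are in mm, angles in degrees, forces in N, time in s.
With the tool pointing down it reaches from about 275 to 825 mm from the base axis. Payload 4.9 kg.
Tool frame: the origin (TCP) lies between the finger pads; the fingertips stand 25 mm ahead of it and the grasp point (between the pads) lies 6 mm ahead of it; z points along the fingers, y is the line along which they close (so a half turn about z gives the same grasp; the last joint's range is limited). The gripper opens to 85 mm and grips with 20 to 120 N. Pads are 22 mm wide; open, the fingers measure 114 mm over their backs; the gripper's body (76 mm by 85 mm) begins 54 mm behind the grasp point. The pads swing forward as they close: fully open they stand 13 mm farther back than shut.
Start: joints at [61.009, 18.69, -11.035, 60.275, 0, 82.311], TCP at [199.807, 512.441, 256.281] pointing down, gripper open.
Joint ranges: [-152.03, 152.03], [-55.5, 102.48], [-74.3, 77.21], [-110.64, 120.58], [-84.22, 78.4], [-180, 180]. Speed limits (degrees/s): [147.25, 147.25, 180, 180, 180, 180].

### API

Orientations are given as [roll, pitch, yaw] about the fixed x, y, z axes, in that order (R = Rz(yaw) Ry(pitch) Rx(roll)).
In Python, from station import env, vision gives the robot as it stands. The module is installed in compiled form; this text tells all that it offers.
- The arm moves only by the shell command python3 -m crank 'ROWS'. ROWS is JSON, a list of rows, each an object with "rotation": the turn, a rotation vector about the tool's x, y, z in degrees, a list of three; "slide": the shift along the tool's x, y, z in cm, a list of three; "jaw": the finger opening in cm, from 0 to 8.54. In form: [{"rotation": [wx, wy, wz], "slide": [tx, ty, tz], "jaw": jaw}, ...]. A call has 1 to 8 rows; each row shifts and turns the commanded pose from where the row before left it, along the tool's axes as they then stand; what a row does not reach is not made up. A row lasts 1/8 s, in which the tool goes at most 62.5 mm and 10.7 degrees, less where a joint would pass 70% of its speed; a pose out of reach is approached as far as the arm can. A call is refused whole if a number of a shift passes 6.25 or a number of a turn 10.7, either way. A call with a gripper value outside its range is refused whole. The fingers move at their own pace and stop on an object; the grip force is fixed at half the most. Time passes only in rows, so rows that do not move let the fingers close. It gives the time, the measured TCP pose, the force, the opening and the grip force at its end, in the units of the state.
- env.get_state(): the state, without advancing time (a new reading comes with each control period).
- vision.snapshot(name): name is "scene" or "top" or "wrist"; returns a dict with "color" (480x640x3 uint8, red, green, blue), "mtx" (3x3 intrinsics, pixels), "origin" and "orientation" of the camera in the world. Camera axes: x right, y up, looking along -z (the intrinsics and any distortion apply to the point x, -y, -z); pixel columns grow to the right and rows downward; lengths in mm; the calibration is good to about 2 mm. The wrist camera is an equidistant fisheye: a pixel r from the principal point sees the ray r / f radians off the axis. A picture is of the moment at which its call begins. There is no depth.
- env.finish_job(): hands the job in; it is judged then, once.
The state is a dict: "clock": time; "joints": joint angles; "joint_velocities": joint speeds; "effort": joint torques, N m; "eef_pos": TCP position; "eef_rot": TCP orientation; "wrist_force": force on the tool from outside, world axes, zero at the start; "ft_torque": the same for the moment, N m; "grip_width": finger opening in mm; "grasp_force": force on a finger pad.
Only numpy, scipy, OpenCV 4.12 (cv2) and the standard library are available. Lean on these libraries where they do the work, as an engineer would, in place of code of your own. Each camera call takes 0.05 s, during which the arm holds its last target. There are 200 camera calls.

## Working session

There is one attempt and no reset: what is moved stays moved. The work goes in short steps, Python scripts to look and compute and a shell command to move; the robot and the scene stay as the last step left them, time stands still between calls to the robot, and variables do not carry over. Pictures are saved under pics/ and viewed, at most 10 in all, crops included, and the job is handed in when it is done.

```bash
mkdir -p pics; cat > h.py <<'E'
import numpy as np,cv2,json,pickle
from station import env,vision
def snap(n,f):
    s=vision.snapshot(n); cv2.imwrite('pics/'+f,s['color'][:,:,::-1]); pickle.dump({k:s[k] for k in s},open('pics/'+f+'.pkl','wb')); return s
E
python3 - <<'E'
from h import *
for n in('top','scene'):
    s=snap(n,n+'1.png'); print(n,s['mtx'],s['origin'],s['orientation'],[k for k in s])
print(env.get_state())
E
```

```text
top [[498.47473227   0.         327.98817909]
 [  0.         498.47473227 244.74850964]
 [  0.           0.           1.        ]] [ 342.52200655 -121.91682151  855.76375399] [ 12.74381778   0.38422701 -93.21178521] ['color', 'mtx', 'origin', 'orientation']
scene [[591.68824065   0.         321.74852427]
 [  0.         591.68824065 238.61639008]
 [  0.           0.           1.        ]] [ -79.72855889 -472.56535133  483.76907593] [ 59.11868864   1.44224971 -60.4110174 ] ['color', 'mtx', 'origin', 'orientation']
{'clock': 0.1, 'joints': array([ 6.10111254e+01,  1.87282938e+01, -1.10865438e+01,  6.02756375e+01,
       -2.70123739e-04,  8.23105798e+01]), 'joint_velocities': array([-0.04676601, -0.03369353,  0.03605318, -0.07973601, -0.05414392,
        0.04395562]), 'effort': array([ 2.59277722e-04, -4.44237435e+01,  2.63038570e+01,  7.85622862e-03,
       -1.55682842e-04, -1.06642673e-05]), 'eef_pos': array([199.53592196, 511.9998929 , 255.57491016]), 'eef_rot': array([-1.79910302e+02, -1.18381654e-02,  1.58700536e+02]), 'wrist_force': array([1.11481151, 0.34258819, 0.70808324]), 'ft_torque': array([ 0.01618991, -0.0098566 ,  0.01200269]), 'grasp_force': 0.0, 'grip_width': 85.16089273140209}
```

View pics/top1.png

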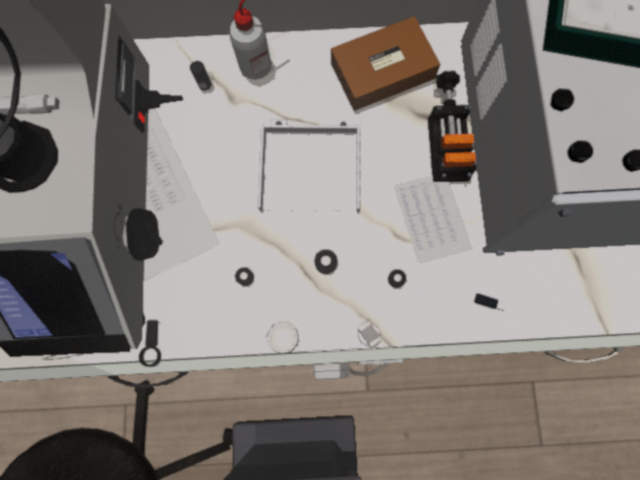

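View pics/scene1.png

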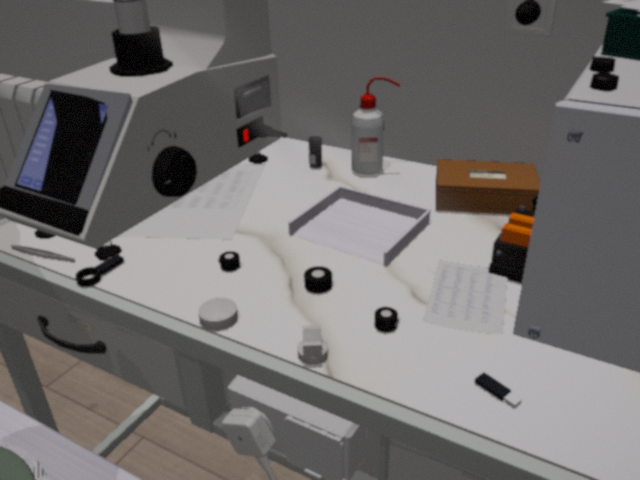

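The top view shows the small specimens at (245,277) and (397,279), the big one at (326,262), the block at (283,337) and the anvil at (371,333). The tray's open front runs from (262,211) to (360,212), and its back wall is near row 126. I'll get world positions from these next.

```bash
cat >> h.py <<'E'
from scipy.spatial.transform import Rotation as Ro
def ray(s,u,v,z):
    d=np.linalg.inv(s['mtx'])@[u,v,1]; d=Ro.from_euler('xyz',s['orientation'],degrees=True).as_matrix()@[d[0],-d[1],-d[2]]
    o=np.array(s['origin']); return (o+d*(z-o[2])/d[2]).round(1)[:2]
E
python3 - <<'E'
from h import *
t=pickle.load(open('pics/top1.png.pkl','rb'));c=pickle.load(open('pics/scene1.png.pkl','rb'))
for n,u,v,z in [('L',245,277,10),('big',326,262,10),('R',397,279,10),('block',283,337,8),('anvil',370,334,15),('fl',262,211,2),('fr',360,212,2),('bl',265,126,25),('br',359,126,25),('cableL',152,333,5)]: print(n,ray(t,u,v,z))
for n,u,v,z in [('L',230,261,9),('big',318,280,10),('R',386,319,9),('block',218,314,8)]: print(n,ray(c,u,v,z))
im=cv2.resize(t['color'][190:360,200:430],None,fx=3.4,fy=3.4,interpolation=cv2.INTER_CUBIC)
cv2.imwrite('pics/crop1.png',im[:,:,::-1])
E
```

```text
L [485.4  18.4]
big [ 503.5 -121.8]
R [ 467.  -241.5]
block [380.5 -42.9]
anvil [ 376.9 -188.1]
fl [604.1 -12.9]
fr [ 592.1 -187.3]
bl [756.7 -25.5]
br [ 746.6 -195.1]
cableL [399.7 177.9]
L [486.6  19.1]
big [ 503.1 -121.9]
R [ 469.4 -240.8]
block [378.5 -43.3]
```

View pics/crop1.png

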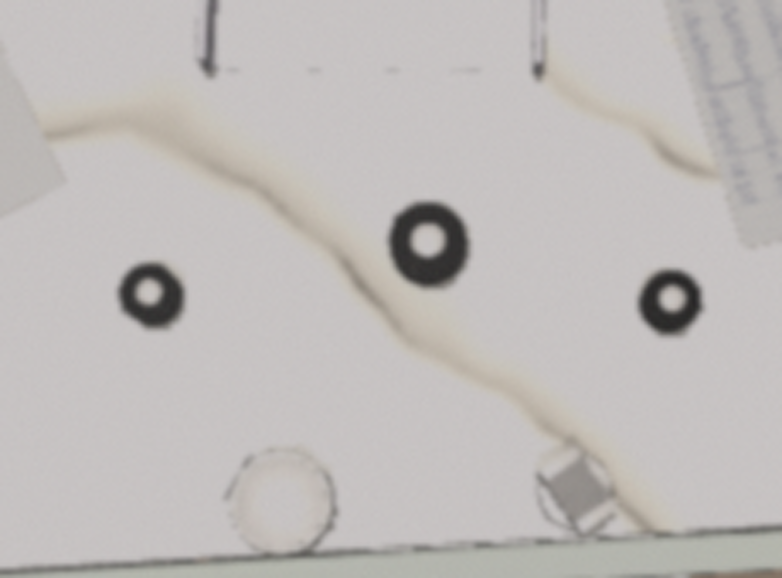

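The crop confirms the centres: L at crop (151,295), big at (428,243) and R at (671,300). The tray front corners are at (209,72) and (538,72), so tray yaw is about -4°. The arm starts far to the left, so I'll check the wrist view for obstacles on the way over.

```bash
python3 - <<'E'
from h import *
s=snap('wrist','w1.png'); print(s['mtx'][0],s['origin'],s['orientation'])
t=pickle.load(open('pics/top1.png.pkl','rb'))
for u,v in [(75,470),(150,385),(130,355),(60,350),(145,235),(290,420)]: print(u,v,ray(t,u,v,0),ray(t,u,v,250))
E
```

```text
[371.64829954   0.         321.69245893] [129.55189902 538.76013392 374.30375889] [-1.70849867e+01  5.18155716e-02  6.86511353e+01]
75 470 [190.  298.3] [234.6 175.6]
150 385 [314.9 181.1] [323.   92.6]
130 355 [365.6 215.8] [358.8 117.2]
60 350 [380.4 334.2] [369.4 201. ]
145 235 [572.4 195.8] [505.3 103. ]
290 420 [247.  -48.7] [274.9 -70.1]
```

View pics/w1.png

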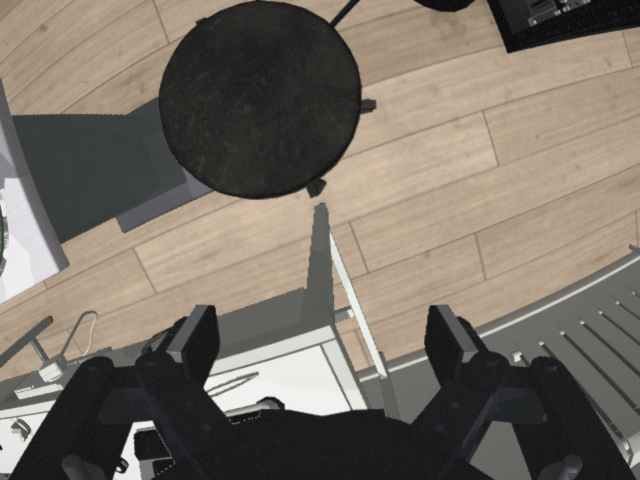

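The wrist view shows the stool below bench level, centred at (260,100), and the bench's left corner near (340,330). The way toward the base is clear, so I'll go round the microscope front on a small radius.

```bash
cat >> h.py <<'E'
def plan(*wps):
    """world waypoints (x,y,z,tool yaw): print total tool-axis slide in cm for each leg, turn at leg end"""
    s=env.get_state(); p=s['eef_pos']; yaw=s['eef_rot'][2]
    print('t',s['clock'],p.round(1),s['eef_rot'].round(1))
    for w in wps:
        a=np.radians(yaw); d=np.array(w[:3])-p
        print(w,'slide',(np.array([d[0]*np.cos(a)+d[1]*np.sin(a),d[0]*np.sin(a)-d[1]*np.cos(a),-d[2]])/10).round(2),'turn z',round(-((w[3]-yaw+180)%360-180),1))
        p=np.array(w[:3],float); yaw=w[3]
E
python3 -c "
from h import *
plan((170,300,270,158.7),(310,80,270,158.7),(446,34,120,158.7),(446,34,31,158.7))"
```

```text
t 0.15 [199.6 512.1 255.7] [-179.9   -0.   158.7]
(170, 300, 270, 158.7) slide [ -4.95 -20.83  -1.43] turn z -0.0
(310, 80, 270, 158.7) slide [-21.04 -15.41  -0.  ] turn z -0.0
(446, 34, 120, 158.7) slide [-14.34   0.65  15.  ] turn z -0.0
(446, 34, 31, 158.7) slide [0.  0.  8.9] turn z -0.0
```

```bash
python3 -m crank '[{"rotation":[0,0,0],"slide":[-0.8,-3.5,-0.25],"jaw":2.2},{"rotation":[0,0,0],"slide":[-0.8,-3.5,-0.25],"jaw":2.2},{"rotation":[0,0,0],"slide":[-0.8,-3.5,-0.25],"jaw":2.2},{"rotation":[0,0,0],"slide":[-0.8,-3.5,-0.25],"jaw":2.2},{"rotation":[0,0,0],"slide":[-0.85,-3.4,-0.2],"jaw":2.2},{"rotation":[0,0,0],"slide":[-0.9,-3.4,-0.2],"jaw":2.2}]' && python3 -m crank '[{"rotation":[0,0,0],"slide":[-3,-2.2,0],"jaw":2.2},{"rotation":[0,0,0],"slide":[-3,-2.2,0],"jaw":2.2},{"rotation":[0,0,0],"slide":[-3,-2.2,0],"jaw":2.2},{"rotation":[0,0,0],"slide":[-3,-2.2,0],"jaw":2.2},{"rotation":[0,0,0],"slide":[-3,-2.2,0],"jaw":2.2},{"rotation":[0,0,0],"slide":[-3,-2.2,0],"jaw":2.2},{"rotation":[0,0,0],"slide":[-3,-2.2,0],"jaw":2.2},{"rotation":[0,0,0],"slide":[0,0,0],"jaw":2.2}]'; python3 -c "
from h import *
plan((446,34,120,158.7),(446,34,60,158.7))"
```

```text
clock: 0.9
eef_pos: [170.0, 299.4, 270.2]
eef_rot: [-180.0, 0.0, 158.7]
wrist_force: [0.2, -0.1, 0.7]
grip_width: 22.1
grasp_force: 0.0
clock: 1.9
eef_pos: [311.1, 79.4, 270.3]
eef_rot: [-180.0, 0.0, 158.4]
wrist_force: [-0.2, 0.9, -1.0]
grip_width: 22.2
grasp_force: 0.0
t 1.9 [311.1  79.4 270.3] [-180.     0.   158.4]
(446, 34, 120, 158.7) slide [-14.22   0.74  15.03] turn z -0.3
(446, 34, 60, 158.7) slide [0. 0. 6.] turn z -0.0
```

```bash
python3 -m crank '[{"rotation":[0,0,0],"slide":[-2.85,0.15,3],"jaw":2.2},{"rotation":[0,0,0],"slide":[-2.85,0.15,3],"jaw":2.2},{"rotation":[0,0,0],"slide":[-2.85,0.15,3],"jaw":2.2},{"rotation":[0,0,0],"slide":[-2.85,0.15,3],"jaw":2.2},{"rotation":[0,0,0],"slide":[-2.8,0.15,3],"jaw":2.2},{"rotation":[0,0,0],"slide":[0,0,3],"jaw":2.2},{"rotation":[0,0,0],"slide":[0,0,3],"jaw":2.2}]' && python3 -m crank '[{"rotation":[0,0,0],"slide":[0,0,1.4],"jaw":2.2},{"rotation":[0,0,0],"slide":[0,0,1.4],"jaw":2.2},{"rotation":[0,0,0],"slide":[0,0,0],"jaw":2.2}]'; python3 - <<'E'
from h import *
s=snap('scene','s2.png');cv2.imwrite('pics/s2c.png',cv2.resize(s['color'][130:390,130:430,::-1],None,fx=2.2,fy=2.2))
plan((540,-20,32,158.7),(580,-48,32,158.7),(690,-58,34,158.7))
E
```

```text
clock: 2.78
eef_pos: [444.7, 37.3, 59.2]
eef_rot: [180.0, -0.0, 158.8]
wrist_force: [-0.0, -0.5, 0.5]
grip_width: 21.9
grasp_force: 0.0
clock: 3.15
eef_pos: [444.7, 36.6, 31.9]
eef_rot: [-180.0, -0.1, 158.7]
wrist_force: [-0.4, 0.1, -0.6]
grip_width: 21.9
grasp_force: 0.0
t 3.2 [445.1  36.5  32.5] [180.   -0.  158.7]
(540, -20, 32, 158.7) slide [-10.89  -1.82   0.05] turn z 0.0
(580, -48, 32, 158.7) slide [-4.74 -1.16 -0.  ] turn z -0.0
(690, -58, 34, 158.7) slide [-10.61   3.06  -0.2 ] turn z -0.0
```

View pics/s2c.png

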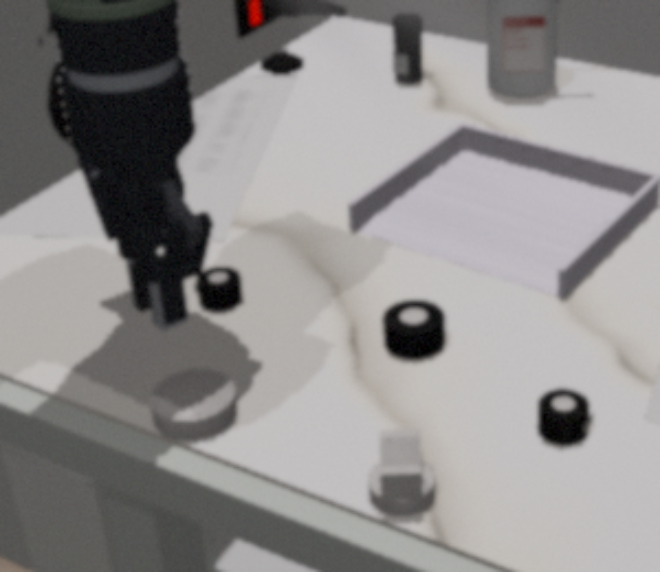

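The fingertips stand behind L at crop (165,300) and L at (219,288) is untouched. I'll push it in two legs.

```bash
python3 -m crank '[{"rotation":[0,0,0],"slide":[-0.9,-0.1,0],"jaw":2.2},{"rotation":[0,0,0],"slide":[-0.9,-0.1,0],"jaw":2.2},{"rotation":[0,0,0],"slide":[-0.8,0,0],"jaw":2.2},{"rotation":[0,0,0],"slide":[-1,-0.3,0],"jaw":2.2},{"rotation":[0,0,0],"slide":[-1,-0.3,0],"jaw":2.2},{"rotation":[0,0,0],"slide":[-1,-0.3,0],"jaw":2.2}]'; python3 - <<'E'
from h import *
plan((555,-45,32,158.7),(600,-48,32,158.7),(701,-55,34,158.7))
E
```

```text
clock: 3.95
eef_pos: [493.8, 5.2, 32.2]
eef_rot: [-180.0, -0.0, 158.7]
wrist_force: [-1.0, 0.8, 0.5]
grip_width: 22.1
grasp_force: 0.4
t 3.95 [493.8   5.2  32.2] [-180.    -0.   158.7]
(555, -45, 32, 158.7) slide [-7.53 -2.45  0.02] turn z -0.0
(600, -48, 32, 158.7) slide [-4.3   1.36 -0.  ] turn z -0.0
(701, -55, 34, 158.7) slide [-9.66  3.02 -0.2 ] turn z -0.0
```

```bash
python3 -m crank '[{"rotation":[0,0,0],"slide":[-1.25,-0.4,0],"jaw":2.2},{"rotation":[0,0,0],"slide":[-1.25,-0.4,0],"jaw":2.2},{"rotation":[0,0,0],"slide":[-1.25,-0.4,0],"jaw":2.2},{"rotation":[0,0,0],"slide":[-1.25,-0.4,0],"jaw":2.2},{"rotation":[0,0,0],"slide":[-1.25,-0.4,0],"jaw":2.2},{"rotation":[0,0,0],"slide":[-1.25,-0.4,0],"jaw":2.2}]' && python3 - <<'E'
from h import *
s=snap('top','t3.png');cv2.imwrite('pics/t3c.png',cv2.resize(s['color'][110:360,180:440,::-1],None,fx=2.3,fy=2.3))
plan((600,-48,32,158.7),(701,-55,34,158.7))
E
```

```text
clock: 4.7
eef_pos: [555.1, -44.5, 32.2]
eef_rot: [180.0, -0.0, 158.7]
wrist_force: [-0.7, 0.3, 0.7]
grip_width: 22.2
grasp_force: 0.3
t 4.75 [556.9 -45.6  32.5] [-1.800e+02  1.000e-01  1.586e+02]
(600, -48, 32, 158.7) slide [-4.1   1.35  0.05] turn z -0.1
(701, -55, 34, 158.7) slide [-9.66  3.02 -0.2 ] turn z -0.0
```

View pics/t3c.png

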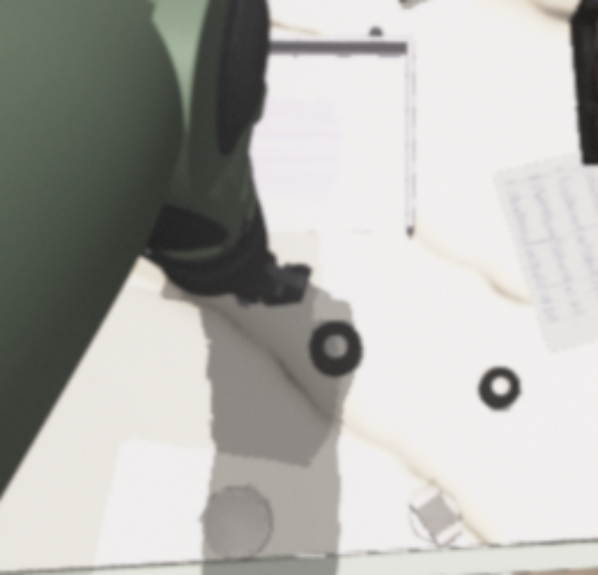

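L is hidden under the arm. The big one at (335,347), R at (499,387), the block and the anvil haven't moved. Next I'll push L in along the tray axis.

```bash
python3 -m crank '[{"rotation":[0,0,0],"slide":[-1.15,0.37,0],"jaw":2.2},{"rotation":[0,0,0],"slide":[-1.15,0.37,-0.05],"jaw":2.2},{"rotation":[0,0,0],"slide":[-1.15,0.37,-0.05],"jaw":2.2},{"rotation":[0,0,0],"slide":[-1.15,0.37,-0.05],"jaw":2.2},{"rotation":[0,0,0],"slide":[-1.15,0.37,-0.05],"jaw":2.2},{"rotation":[0,0,0],"slide":[-1.15,0.37,0],"jaw":2.2},{"rotation":[0,0,0],"slide":[-1.15,0.37,0],"jaw":2.2},{"rotation":[0,0,0],"slide":[-1.15,0.37,0],"jaw":2.2}]' && python3 -m crank '[{"rotation":[0,0,0],"slide":[-1.15,0.36,0],"jaw":2.2},{"rotation":[0,0,0],"slide":[-1.15,0.36,0],"jaw":2.2},{"rotation":[0,0,0],"slide":[-1.15,0.36,0],"jaw":2.2},{"rotation":[0,0,0],"slide":[-0.7,0.22,0],"jaw":2.2},{"rotation":[0,0,0],"slide":[-0.3,0.1,0],"jaw":2.2},{"rotation":[0,0,0],"slide":[0,0,0],"jaw":2.2}]'; python3 - <<'E'
from h import *
s=snap('scene','s4.png');cv2.imwrite('pics/s4c.png',cv2.resize(s['color'][130:390,200:500,::-1],None,fx=2.2,fy=2.2))
plan((640,-50,34,158.7),(640,-50,130,158.7))
E
```

```text
clock: 5.75
eef_pos: [651.6, -49.8, 34.2]
eef_rot: [-180.0, -0.0, 158.7]
wrist_force: [-0.6, 0.7, 0.7]
grip_width: 22.2
grasp_force: 0.1
clock: 6.5
eef_pos: [697.4, -52.9, 34.2]
eef_rot: [-180.0, -0.0, 158.7]
wrist_force: [-0.4, 0.0, 0.9]
grip_width: 21.9
grasp_force: 0.0
t 6.55 [697.2 -52.8  34.2] [-180.    -0.   158.7]
(640, -50, 34, 158.7) slide [ 5.43 -1.81  0.02] turn z -0.0
(640, -50, 130, 158.7) slide [ 0.   0.  -9.6] turn z -0.0
```

View pics/s4c.png

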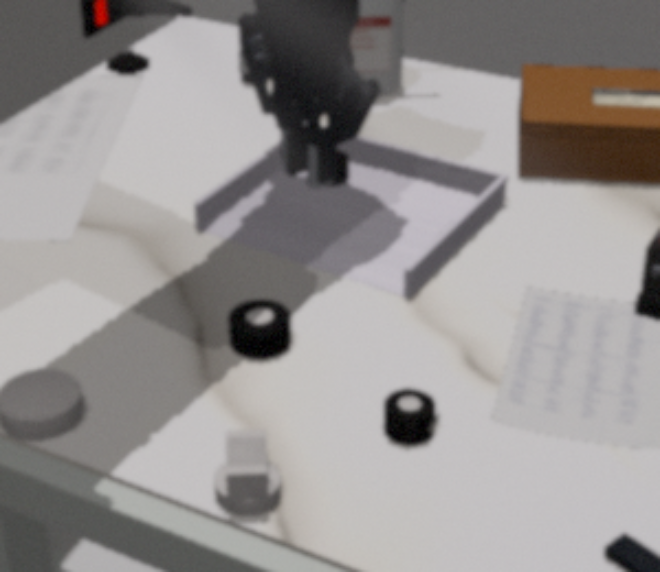

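L seems to be in the tray in front of the fingers, with a white glint at (302,175). I'll back off, lift and go to R.

```bash
python3 -m crank '[{"rotation":[0,0,0],"slide":[1.2,-0.2,0],"jaw":2.2},{"rotation":[0,0,0],"slide":[1.6,-0.3,0],"jaw":2.2},{"rotation":[0,0,-9.5],"slide":[0,0,-3.2],"jaw":2.2},{"rotation":[0,0,-9.6],"slide":[0,0,-3.2],"jaw":2.2},{"rotation":[0,0,-9.6],"slide":[0,0,-3.2],"jaw":2.2},{"rotation":[0,0,-9.6],"slide":[0,0,-2],"jaw":2.2},{"rotation":[0,0,0],"slide":[0,0,0],"jaw":2.2}]'; python3 - <<'E'
from h import *
plan((424,-254.5,130,197),(424,-254.5,32,197))
E
```

```text
clock: 7.42
eef_pos: [670.6, -47.6, 152.3]
eef_rot: [-179.9, 0.2, -163.1]
wrist_force: [0.7, -0.0, -1.0]
grip_width: 22.1
grasp_force: 0.0
t 7.425 [670.6 -47.6 152.3] [-179.9    0.2 -163.1]
(424, -254.5, 130, 197) slide [ 29.6  -12.64   2.23] turn z -0.1
(424, -254.5, 32, 197) slide [-0.   0.   9.8] turn z 0
```

```bash
python3 -m crank '[{"rotation":[0,0,0],"slide":[3.7,-1.6,0],"jaw":2.2},{"rotation":[0,0,0],"slide":[3.7,-1.6,0],"jaw":2.2},{"rotation":[0,0,0],"slide":[3.7,-1.6,0],"jaw":2.2},{"rotation":[0,0,0],"slide":[3.7,-1.6,0],"jaw":2.2},{"rotation":[0,0,0],"slide":[3.7,-1.6,0],"jaw":2.2},{"rotation":[0,0,0],"slide":[3.7,-1.6,0],"jaw":2.2},{"rotation":[0,0,0],"slide":[3.7,-1.5,1],"jaw":2.2},{"rotation":[0,0,0],"slide":[3.7,-1.5,1.2],"jaw":2.2}]' && python3 -m crank '[{"rotation":[0,0,0],"slide":[0,0,0],"jaw":2.2},{"rotation":[0,0,0],"slide":[0,0,3],"jaw":2.2},{"rotation":[0,0,0],"slide":[0,0,3],"jaw":2.2},{"rotation":[0,0,0],"slide":[0,0,0],"jaw":2.2}]'; python3 - <<'E'
from h import *
s=snap('top','t5.png');cv2.imwrite('pics/t5c.png',cv2.resize(s['color'][110:360,220:480,::-1],None,fx=2.3,fy=2.3))
plan((424,-254.5,32,197))
E
```

```text
clock: 8.43
eef_pos: [421.6, -254.6, 127.1]
eef_rot: [180.0, -0.0, -163.2]
wrist_force: [-0.1, -0.7, -0.3]
grip_width: 22.1
grasp_force: 0.0
clock: 8.93
eef_pos: [422.1, -252.4, 66.2]
eef_rot: [179.7, -0.1, -163.0]
wrist_force: [-0.3, -0.1, -0.9]
grip_width: 21.8
grasp_force: 0.0
t 8.975 [ 422.9 -253.2   67.5] [ 1.799e+02 -1.000e-01 -1.630e+02]
(424, -254.5, 32, 197) slide [-0.06 -0.16  3.55] turn z -0.0
```

View pics/t5c.png

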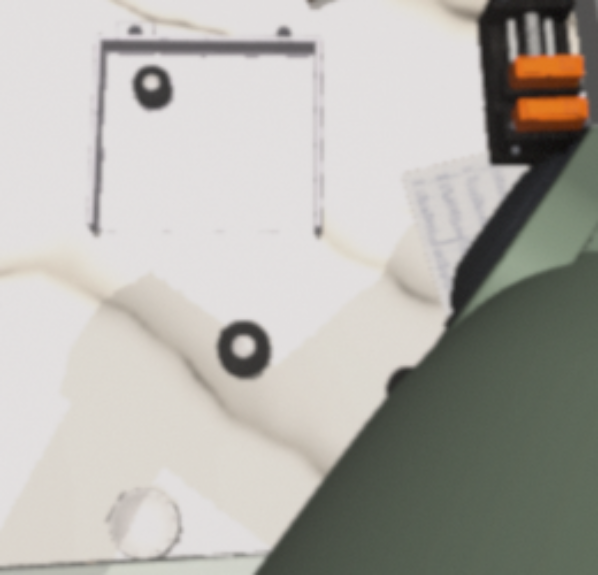

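L at (152,88) stands flat in the back left of the tray, and the big one and block haven't moved. R is next.

```bash
python3 -m crank '[{"rotation":[0,0,0],"slide":[0,-0.1,1.8],"jaw":2.2},{"rotation":[0,0,0],"slide":[0,-0.1,1.75],"jaw":2.2},{"rotation":[0,0,0],"slide":[0,0,0],"jaw":2.2},{"rotation":[0,0,0],"slide":[-1,0,0],"jaw":2.2},{"rotation":[0,0,0],"slide":[-1,0,0],"jaw":2.2},{"rotation":[0,0,0],"slide":[-1,0,0],"jaw":2.2},{"rotation":[0,0,0],"slide":[-1,0,0],"jaw":2.2},{"rotation":[0,0,0],"slide":[-1,0.2,0],"jaw":2.2}]'; python3 - <<'E'
from h import *
plan((565,-150,32,197),(695,-159,34,197))
E
```

```text
clock: 9.98
eef_pos: [471.9, -239.6, 32.9]
eef_rot: [-180.0, -0.0, -163.0]
wrist_force: [-0.7, -0.8, 0.6]
grip_width: 22.3
grasp_force: 0.4
t 9.975 [ 471.9 -239.6   32.9] [-180.   -0. -163.]
(565, -150, 32, 197) slide [-11.52   5.85   0.09] turn z -0.0
(695, -159, 34, 197) slide [-12.17  -4.66  -0.2 ] turn z 0
```

```bash
python3 -m crank '[{"rotation":[0,0,0],"slide":[-1.15,0.5,0],"jaw":2.2},{"rotation":[0,0,0],"slide":[-1.15,0.58,0],"jaw":2.2},{"rotation":[0,0,0],"slide":[-1.15,0.6,0],"jaw":2.2},{"rotation":[0,0,0],"slide":[-1.15,0.6,0],"jaw":2.2},{"rotation":[0,0,0],"slide":[-1.15,0.6,0],"jaw":2.2},{"rotation":[0,0,0],"slide":[-1.15,0.6,0],"jaw":2.2},{"rotation":[0,0,0],"slide":[-1.15,0.6,0],"jaw":2.2},{"rotation":[0,0,0],"slide":[-1.15,0.6,0],"jaw":2.2}]' && python3 -m crank '[{"rotation":[0,0,0],"slide":[-1.15,0.6,0],"jaw":2.2},{"rotation":[0,0,0],"slide":[-1.15,0.57,0],"jaw":2.2}]'; python3 - <<'E'
from h import *
s=snap('scene','s6.png');cv2.imwrite('pics/s6c.png',cv2.resize(s['color'][130:390,200:500,::-1],None,fx=2.2,fy=2.2))
plan((695,-159,34,197))
E
```

```text
clock: 10.98
eef_pos: [546.0, -167.5, 32.8]
eef_rot: [180.0, 0.0, -163.0]
wrist_force: [0.0, 0.0, -0.4]
grip_width: 22.0
grasp_force: 0.3
clock: 11.22
eef_pos: [564.5, -149.6, 32.8]
eef_rot: [180.0, -0.0, -163.0]
wrist_force: [0.4, -0.2, 1.0]
grip_width: 22.1
grasp_force: 0.4
t 11.275 [ 565.8 -148.6   32.9] [ 1.800e+02  1.000e-01 -1.629e+02]
(695, -159, 34, 197) slide [-12.04  -4.79  -0.11] turn z 0.1
```

View pics/s6c.png

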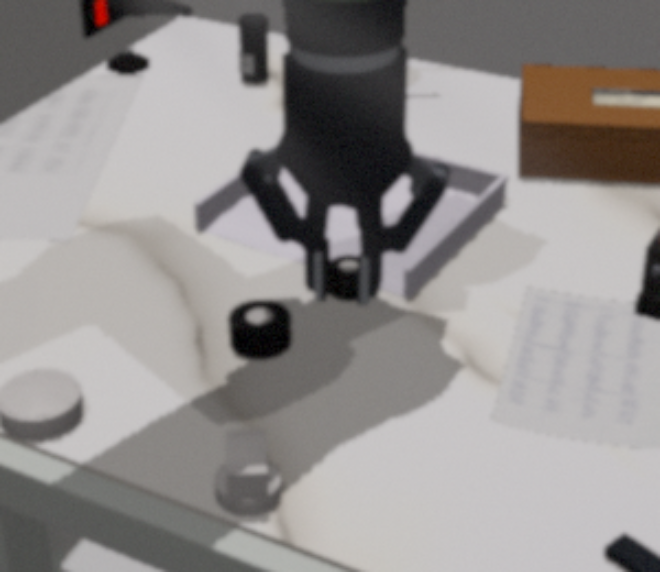

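R is cradled in the fingers at (348,275), just short of the lip. I'll push on in.

```bash
python3 -m crank '[{"rotation":[0,0,0],"slide":[-1.1,-0.44,0],"jaw":2.2},{"rotation":[0,0,0],"slide":[-1.1,-0.44,-0.05],"jaw":2.2},{"rotation":[0,0,0],"slide":[-1.1,-0.44,-0.05],"jaw":2.2},{"rotation":[0,0,0],"slide":[-1.1,-0.44,-0.05],"jaw":2.2},{"rotation":[0,0,0],"slide":[-1.1,-0.44,0],"jaw":2.2},{"rotation":[0,0,0],"slide":[-1.1,-0.44,0],"jaw":2.2},{"rotation":[0,0,0],"slide":[-1.1,-0.44,0],"jaw":2.2},{"rotation":[0,0,0],"slide":[-1.1,-0.44,0],"jaw":2.2}]' && python3 -m crank '[{"rotation":[0,0,0],"slide":[-1.1,-0.43,0],"jaw":2.2},{"rotation":[0,0,0],"slide":[-1,-0.4,0],"jaw":2.2},{"rotation":[0,0,0],"slide":[-0.7,-0.28,0],"jaw":2.2},{"rotation":[0,0,0],"slide":[-0.3,-0.1,0],"jaw":2.2},{"rotation":[0,0,0],"slide":[0,0,0],"jaw":2.2},{"rotation":[0,0,0],"slide":[1.2,0.2,0],"jaw":2.2},{"rotation":[0,0,0],"slide":[1.6,0.3,0],"jaw":2.2}]' && python3 -m crank '[{"rotation":[0,0,7],"slide":[0,0,-3.2],"jaw":2.6},{"rotation":[0,0,8],"slide":[0,0,-3.2],"jaw":2.6},{"rotation":[0,0,0],"slide":[0,0,-3.2],"jaw":2.6},{"rotation":[0,0,0],"slide":[0,0,0],"jaw":2.6}]'; python3 - <<'E'
from h import *
plan((455,-123,130,181),(455,-123,32,181))
E
```

```text
clock: 12.28
eef_pos: [659.1, -158.2, 34.2]
eef_rot: [180.0, -0.0, -163.0]
wrist_force: [0.1, 0.2, -0.2]
grip_width: 21.7
grasp_force: 0.1
clock: 13.15
eef_pos: [665.7, -161.5, 35.3]
eef_rot: [179.8, 0.4, -162.9]
wrist_force: [7.0, 10.8, 4.1]
grip_width: 22.0
grasp_force: 5.5
clock: 13.65
eef_pos: [665.1, -164.7, 133.7]
eef_rot: [-179.9, 0.3, -178.0]
wrist_force: [-0.0, -0.1, -0.2]
grip_width: 26.1
grasp_force: 0.0
t 13.65 [ 665.1 -164.7  133.7] [-179.9    0.3 -178. ]
(455, -123, 130, 181) slide [20.85  4.9   0.37] turn z 1.0
(455, -123, 32, 181) slide [-0.   0.   9.8] turn z 0
```

R is in. The right finger brushed the fixed wall with about 13 N while backing off, which is harmless. The big specimen is next.

```bash
python3 -m crank '[{"rotation":[0,0,0],"slide":[3.5,0.8,0],"jaw":2.6},{"rotation":[0,0,0],"slide":[3.5,0.8,0],"jaw":2.6},{"rotation":[0,0,0],"slide":[3.5,0.8,0],"jaw":2.6},{"rotation":[0,0,0],"slide":[3.5,0.8,0],"jaw":2.6},{"rotation":[0,0,0],"slide":[3.5,0.8,0.2],"jaw":2.6},{"rotation":[0,0,0],"slide":[3.4,0.8,0.2],"jaw":2.6},{"rotation":[0,0,0],"slide":[0,0,2.5],"jaw":2.6},{"rotation":[0,0,0],"slide":[0,0,0],"jaw":2.6}]'; python3 - <<'E'
from h import *
s=snap('top','t7.png');cv2.imwrite('pics/t7c.png',cv2.resize(s['color'][110:360,220:480,::-1],None,fx=2.3,fy=2.3))
plan((455,-123,33,182))
E
```

```text
clock: 14.65
eef_pos: [450.6, -122.5, 99.6]
eef_rot: [179.9, -0.2, -178.0]
wrist_force: [-0.0, -0.0, 0.1]
grip_width: 26.2
grasp_force: 0.0
t 14.7 [ 451.8 -123.   100.5] [ 1.799e+02 -1.000e-01 -1.780e+02]
(455, -123, 33, 182) slide [-0.32 -0.01  6.75] turn z -0.0
```

View pics/t7c.png

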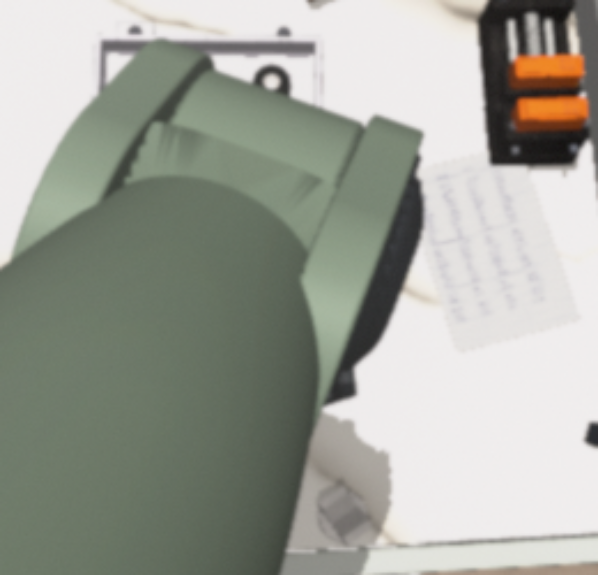

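R at (271,80) stands in the back right of the tray and the anvil at (345,515) is still standing. I'll lower and push the big one in.

```bash
python3 -m crank '[{"rotation":[0,0,0],"slide":[0,0,3.4],"jaw":2.6},{"rotation":[0,0,0],"slide":[0,0,3.35],"jaw":2.6},{"rotation":[0,0,0],"slide":[0,0,0],"jaw":2.6},{"rotation":[0,0,0],"slide":[-1.1,0,0],"jaw":2.6},{"rotation":[0,0,0],"slide":[-1.1,0,0],"jaw":2.6},{"rotation":[0,0,0],"slide":[-1,0.05,0],"jaw":2.6},{"rotation":[0,0,0],"slide":[-1.1,0.07,0],"jaw":2.6},{"rotation":[0,0,0],"slide":[-1.1,0.07,0],"jaw":2.6}]' && python3 -m crank '[{"rotation":[0,0,0],"slide":[-1.1,0.07,0],"jaw":2.6},{"rotation":[0,0,0],"slide":[-1.1,0.07,0],"jaw":2.6},{"rotation":[0,0,0],"slide":[-1.1,0.07,0],"jaw":2.6},{"rotation":[0,0,0],"slide":[-1.1,0.07,0],"jaw":2.6},{"rotation":[0,0,0],"slide":[-1.1,0.07,0],"jaw":2.6},{"rotation":[0,0,0],"slide":[-1.1,0.07,0],"jaw":2.6},{"rotation":[0,0,0],"slide":[-1.1,0.07,0],"jaw":2.6}]'; python3 - <<'E'
from h import *
plan((647,-106,34,182))
E
```

```text
clock: 15.7
eef_pos: [507.6, -119.5, 34.0]
eef_rot: [-180.0, 0.0, -178.0]
wrist_force: [-1.0, 0.3, 0.5]
grip_width: 26.1
grasp_force: 0.4
clock: 16.58
eef_pos: [584.2, -111.9, 33.7]
eef_rot: [180.0, -0.0, -178.0]
wrist_force: [-0.3, -0.2, 0.8]
grip_width: 26.1
grasp_force: 0.5
t 16.575 [ 584.2 -111.9   33.7] [ 180.   -0. -178.]
(647, -106, 34, 182) slide [-6.3   0.37 -0.03] turn z -0.0
```

```bash
python3 -m crank '[{"rotation":[0,0,0],"slide":[-1.1,0.06,0],"jaw":2.6},{"rotation":[0,0,0],"slide":[-1.1,0.06,0],"jaw":2.6},{"rotation":[0,0,0],"slide":[-1.1,0.06,0],"jaw":2.6},{"rotation":[0,0,0],"slide":[-1.1,0.06,0],"jaw":2.6},{"rotation":[0,0,0],"slide":[-1,0.06,0],"jaw":2.6},{"rotation":[0,0,0],"slide":[-0.7,0.05,0],"jaw":2.6},{"rotation":[0,0,0],"slide":[-0.3,0,0],"jaw":2.6},{"rotation":[0,0,0],"slide":[0,0,0],"jaw":2.6}]' && python3 -m crank '[{"rotation":[0,0,0],"slide":[1.2,0,0],"jaw":2.6},{"rotation":[0,0,0],"slide":[2,0,0],"jaw":2.6},{"rotation":[0,0,0],"slide":[1,0,-3],"jaw":2.6},{"rotation":[0,0,0],"slide":[1,0,-4],"jaw":2.6},{"rotation":[0,0,0],"slide":[3,0,-4],"jaw":2.6},{"rotation":[0,0,0],"slide":[3.5,0,-3],"jaw":2.6},{"rotation":[0,0,0],"slide":[3.5,0,-3],"jaw":2.6},{"rotation":[0,0,0],"slide":[3.5,0,-2],"jaw":2.6}]' && python3 -m crank '[{"rotation":[0,0,0],"slide":[3,3,0],"jaw":2.6},{"rotation":[0,0,0],"slide":[3,3,0],"jaw":2.6},{"rotation":[0,0,0],"slide":[3,3,0],"jaw":2.6},{"rotation":[0,0,0],"slide":[3,3,0],"jaw":2.6},{"rotation":[0,0,0],"slide":[0,3,0],"jaw":2.6},{"rotation":[0,0,0],"slide":[0,0,0],"jaw":2.6}]'; python3 - <<'E'
from h import *
plan()
s=snap('top','t8.png')
g=s['color'].max(2)[100:360,225:480]
n,l,st,c=cv2.connectedComponentsWithStats((g<90).astype(np.uint8))
for i in range(1,n):
    if st[i,4]>60:
        u,v=c[i]+[225,100]; print((u.round(1),v.round(1)),st[i],ray(s,u,v,12))
E
```

```text
clock: 17.58
eef_pos: [647.4, -106.2, 33.7]
eef_rot: [180.0, -0.0, -178.0]
wrist_force: [-0.6, 0.6, -0.3]
grip_width: 26.0
grasp_force: 0.0
clock: 18.58
eef_pos: [458.6, -112.7, 225.0]
eef_rot: [-180.0, 0.1, -178.0]
wrist_force: [0.1, -1.2, -0.6]
grip_width: 26.2
grasp_force: 0.0
clock: 19.32
eef_pos: [333.8, 34.0, 223.6]
eef_rot: [-180.0, 0.0, -177.8]
wrist_force: [0.4, -0.2, -0.1]
grip_width: 26.0
grasp_force: 0.0
t 19.325 [333.8  34.  223.6] [-180.     0.  -177.8]
(np.float64(361.2), np.float64(103.0)) [125   0  30  10 165] [ 798.9 -203.6]
(np.float64(452.9), np.float64(141.0)) [ 203    0   52   82 2651] [ 713.3 -364.5]
(np.float64(308.2), np.float64(130.0)) [ 40  29  90   3 115] [ 750.7 -102.9]
(np.float64(286.1), np.float64(148.5)) [ 54  39  15  18 165] [716.7 -61.1]
(np.float64(337.8), np.float64(148.2)) [106  39  15  18 168] [ 711.7 -154.8]
(np.float64(311.8), np.float64(169.5)) [ 77  57  21  24 301] [ 673.5 -105.7]
```

All three specimens are inside: (717,-61), (712,-155) and (673,-106), each well past the lip. The arm is clear of everything.

```bash
python3 -c "
from station import env
print(env.finish_job())"
```

```text
the job is handed in; nothing more can be done
None
```

All three specimens were pushed into the catch tray, each well past the lip by the last camera fix; the fingers were taken clear with about 19 s on the clock and the job is handed in, with the steel block and vee anvil unmoved in the last views that showed them (the arm hid both at the end).

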